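# Slide the steel sample plate out over the end of the bench ledge

## Task

The steel sample plate lies flat on the raised bench ledge. Without picking it up, push it by its edges so that one long side is flush against the ledge's back lip and about 4 cm of the plate sticks out past the end of the ledge where the open blue case stands, so that it can be taken by its edge; leave it lying flat there. Do not touch the spotted field on its top face, do not lift or tip the plate, and leave the case, bottle, rack and vial where they are.

Things in the scene. Friction and masses are not known exactly. Their poses are not given: they have to be found in the camera images.
- ledge: Raised bench ledge, fixed, pose varies: 160 mm deep (x), 400 mm long (y), dark deck with its top at z = 70 mm, grey-white frame. Along its back (+x) runs an upright lip 12 mm thick, its top 14 mm above the deck, inner face at x = +68 mm. Front (x = -80 mm) and both ends (y = +200 and -200 mm) are open. Origin: centre of its footprint at bench height; z up.
- plate: Loose steel plate, 81 (x) by 123 (y) by 6 mm, about 0.4 kg, spotted face up on the deck, at first askew and 10 to 40 mm off the lip. Origin: centre of its underside; against the lip it is at ledge x = +27.5 mm. The spotted field, 63 by 105 mm, centred, stands 0.5 mm above the 9 mm wide plain rim (5.5 mm above the deck); rim and sides may be touched, the field not.
- case: Open blue plastic case for the plate, 105 mm (x) by 147 mm (y), 26 mm high, grey lining, loose, on the bench a little beyond one end of the ledge (+y or -y end, differs from start to start): the end over which the plate must stick out. Origin: centre of its underside. Not to be moved.
- bottle: Amber reagent bottle with red cap, 56 mm diameter, 108 mm high, loose, on the bench beyond the other end of the ledge. Origin: centre of its underside. Not to be moved.
- rack: White vial rack full of capped vials, 56 mm (its x) by 128 mm (its y), 50 mm high, loose, on the bench in front (robot side) of the ledge. Origin: centre of its underside. Not to be moved.
- vial: Single small vial with orange cap, 23 mm diameter, 44 mm high, loose, on the bench in front of the ledge. Origin: centre of its underside. Not to be moved.
There are look-alikes about, which are no part of the job. Several things have the shape of the plate; the one meant has the colours described above.

How it is judged:
By the outcome, as a careful person would: the job done as asked, in the order asked, and still so for the second after the job is handed in, with the robot touching nothing.
It also fails if it takes over 54 s, if anything falls off the work surface, if the arm or the gripper's body presses on something with over 40 N, if the wrist force passes 120 N, or if a joint passes its speed limit or range.

## Robot

A 6-joint arm with a two-finger parallel gripper is mounted at the origin on the work surface. World frame = base frame: x ahead of the robot, y to its left, z up, the work surface at z = 0. Lengths are in m, angles in rad, forces in N, time in s.
With the tool pointing down it reaches from about 0.3 to 0.875 m from the base axis. Payload 6.4 kg.
Tool frame: the origin (TCP) lies on the front face of the gripper's body, between the roots of the fingers; the fingertips stand 73 mm ahead of it and the grasp point (between the pads) lies 54 mm ahead of it (arm.grasp_offset is the distance from the TCP to the grasp point, in m); z points along the fingers, y is the direction in which the jaws open and shut (so a half turn about z gives the same grasp; the last joint's range is limited). The gripper opens to 85 mm and grips with 20 to 120 N. Pads are 22 mm wide; open, the fingers measure 114 mm over their backs; the gripper's body (76 mm by 85 mm) begins 54 mm behind the grasp point. The pads swing forward as they close: fully open they stand 13 mm farther back than shut.
Start: joints at [0.957, 0.181, 1.607, -0, 1.354, -0.206], TCP at [0.228, 0.528, 0.304] pointing down, gripper open.
Joint ranges: [-2.99, 2.99], [-0.89, 2.07], [0.3, 2.58], [-1.14, 4.28], [0, 2.63], [-3.12, 3.12]. Speed limits (rad/s): [2.57, 2.57, 3.01, 3.14, 3.14, 3.14].

## Interface

Orientations are given as [roll, pitch, yaw] about the fixed x, y, z axes, in that order (R = Rz(yaw) Ry(pitch) Rx(roll)).
In Python, from cell import arm gives the robot as it stands. The module is installed in compiled form; this text tells all that it offers.
- The arm moves only by the tool step_arm, never from a script. Its argument "commands" is a list of rows, each a list of 7 numbers: the shift along the tool's x, y, z in mm, then the turn, a rotation vector about the tool's x, y, z in degrees, then the gripper command: -1 is shut, 1 is fully open, values between are in proportion. A call has 1 to 20 rows; each row is the pose to reach, as a shift and turn from the pose commanded when the call began, along the tool's axes at that moment; what a row does not reach only later rows make up. A row lasts 1/10 s, in which the tool goes at most 50 mm and 8.59 degrees, less where a joint would pass 70% of its speed; a pose out of reach is approached as far as the arm can. A call with a gripper value outside its range is refused whole. The fingers move at their own pace and stop on an object; the grip force is fixed at half the most. Time passes only in rows, so rows that repeat a pose let the fingers close. It gives the time, the measured TCP pose, the force and the opening at its end, in the units of the state.
- arm.read_state(): the state, without advancing time (a new reading comes with each control period).
- arm.grab_frame(name): name is "side" or "top" or "wrist"; returns the picture (384x512x3 uint8, red, green, blue); there is no depth.
- arm.camera_info(name): a dict with "fx", "fy", "cx", "cy" (pixels), "extrinsics" (4x4, takes a point from camera to world coordinates). Camera axes: x right, y up, looking along -z (the intrinsics and any distortion apply to the point x, -y, -z); pixel columns grow to the right and rows downward; lengths in m; the calibration is good to about 2 mm. A picture is of the moment at which its call begins: read the wrist's pose just before it. camera_info takes no time and is no camera call; for the wrist camera it gives the pose at the moment of the call.
- arm.hand_in(): hands the job in, once; it reports no verdict.
The state is a dict: "t": time; "joints": joint angles; "joint_vel": joint speeds; "joint_torque": joint torques, N m; "eef_pos": TCP position; "eef_rot": TCP orientation; "wrist_force": force on the tool from outside, world axes, zero at the start; "wrist_torque": the same for the moment, N m; "grip_width": finger opening in m.
Only numpy, scipy, OpenCV 4.12 (cv2) and the standard library are available. Lean on these libraries where they do the work, as an engineer would, in place of code of your own. Each camera call takes 0.05 s, during which the arm holds its last target.

## Working session

There is one attempt and no reset: what is moved stays moved. The work goes in short steps, Python scripts to look and compute and a tool call to move; the robot and the scene stay as the last step left them, time stands still between calls to the robot, and variables do not carry over. Pictures are saved under pics/ and viewed, and the job is handed in when it is done.

Besides the shell and the picture viewer there is one more tool, called after ">>>" as name(argument=value, ...) on one line, values as JSON. step_arm: Moves the arm, as the interface text tells. Its arguments: {"type":"object","properties":{"commands":{"type":"array"}},"required":["commands"]}

```bash
mkdir -p pics; python3 - <<'E'
from cell import arm
import cv2,numpy as np
s=arm.read_state()
for k in s: print(k,np.round(s[k],3))
for n in ["side","top","wrist"]:
    c=arm.camera_info(n); print(n,{k:np.round(v,4).tolist() if not isinstance(v,str) else v for k,v in c.items()})
    cv2.imwrite(f"pics/{n}0.png",arm.grab_frame(n)[:,:,::-1])
E
```

```text
t 0.0
joints [ 0.957  0.182  1.608  0.     1.354 -0.206]
joint_vel [-0.001  0.001  0.001  0.002 -0.001 -0.001]
joint_torque [-0.0000e+00 -4.4489e+01 -3.5132e+01 -0.0000e+00  9.0000e-03  0.0000e+00]
eef_pos [0.228 0.528 0.303]
eef_rot [-3.14  -0.     2.734]
wrist_force [ 0.114 -0.368  0.137]
wrist_torque [-0.007  0.012  0.018]
grip_width 0.086
side {'fx': 495.8824, 'fy': 495.8824, 'cx': 254.3225, 'cy': 189.7358, 'extrinsics': [[0.9203, 0.1656, -0.3544, 0.1422], [-0.3907, 0.4324, -0.8127, -0.9081], [0.0187, 0.8864, 0.4626, 0.612], [0.0, 0.0, 0.0, 1.0]]}
top {'fx': 473.82, 'fy': 473.82, 'cx': 248.0472, 'cy': 194.7033, 'extrinsics': [[-0.0435, 0.9788, -0.2, 0.3166], [-0.999, -0.0438, 0.0031, 0.0167], [-0.0057, 0.2, 0.9798, 1.1379], [0.0, 0.0, 0.0, 1.0]]}
wrist {'fx': 333.1828, 'fy': 333.1828, 'cx': 252.8222, 'cy': 185.8224, 'extrinsics': [[0.3972, -0.8804, -0.259, 0.1613], [0.9177, 0.3801, 0.1153, 0.5559], [-0.0031, -0.2835, 0.959, 0.3717], [0.0, 0.0, 0.0, 1.0]]}
```

View pics/top0.png

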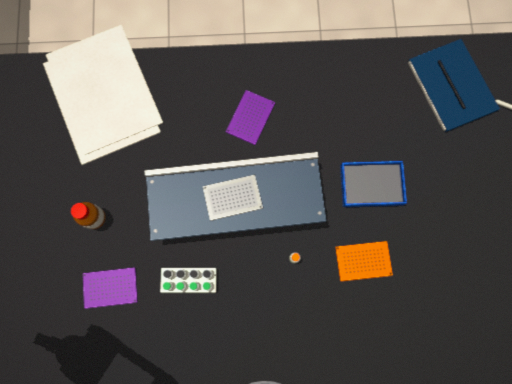

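View pics/side0.png

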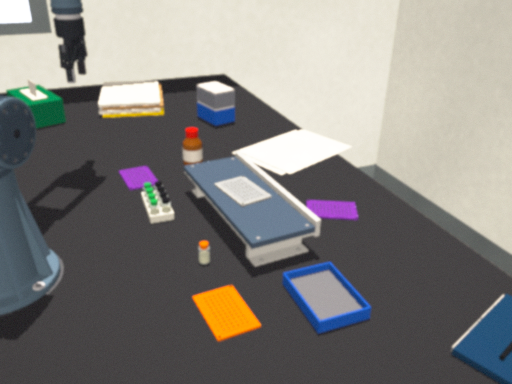

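View pics/wrist0.png

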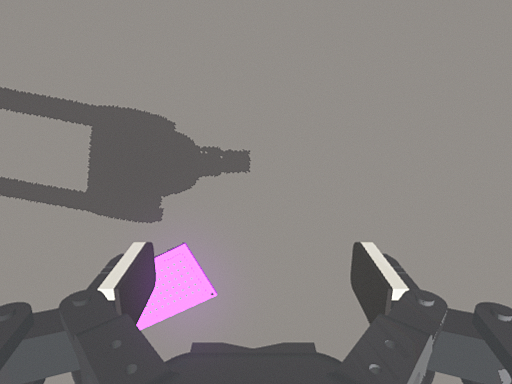

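The top view shows four plate-shaped things: purple at (250,117), purple at (110,288), orange at (364,261), and a steel/white spotted one at (233,197) on the dark ledge deck. Only the last fits the description. The case is at (374,184), beyond the ledge's -y end. I'll enlarge to confirm and measure.

```bash
cat > h.py <<'E'
import numpy as np,cv2
def cam(c):
    K=np.array([[c['fx'],0,c['cx']],[0,c['fy'],c['cy']],[0,0,1]]);return K,np.array(c['extrinsics'])
def ray(c,uv,z):
    K,E=cam(c);uv=np.atleast_2d(uv).astype(float)
    d=np.c_[(uv[:,0]-c['cx'])/c['fx'],-(uv[:,1]-c['cy'])/c['fy'],-np.ones(len(uv))]@E[:3,:3].T
    o=E[:3,3];return o+d*((z-o[2])/d[:,2])[:,None]
def proj(c,P):
    K,E=cam(c);p=(np.atleast_2d(P)-E[:3,3])@E[:3,:3]
    return np.c_[c['cx']+c['fx']*p[:,0]/-p[:,2],c['cy']-c['fy']*p[:,1]/-p[:,2]]
E
python3 - <<'E'
import cv2
im=cv2.imread('pics/top0.png')
cv2.imwrite('pics/top0c.png',cv2.resize(im[140:250,135:335],None,fx=4,fy=4,interpolation=cv2.INTER_CUBIC))
from cell import arm
print(arm.camera_info("top").keys())
E
```

```text
dict_keys(['fx', 'fy', 'cx', 'cy', 'extrinsics'])
```

View pics/top0c.png

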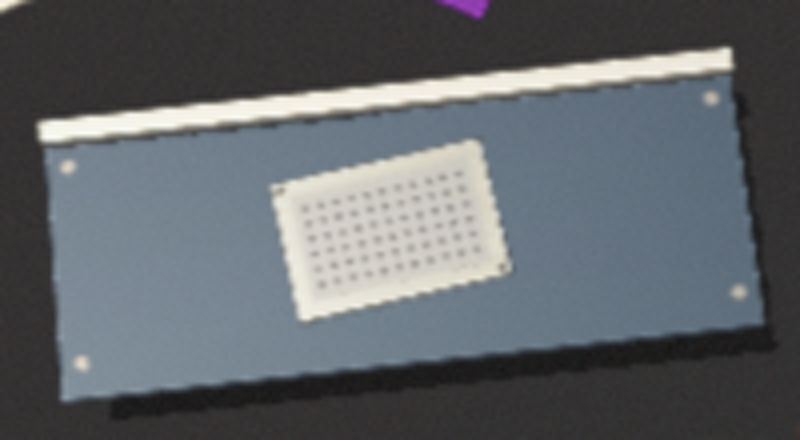

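The enlarged crop shows the steel-white plate with a dot field on the dark deck. Its corners in the crop are about (272,185), (481,140), (511,271) and (302,321). The white lip is at the top, the back.

```bash
cat >> h.py <<'E'
from scipy.optimize import least_squares
def T(p,L):
    c,s=np.cos(p[2]),np.sin(p[2]);L=np.asarray(L,float)
    return np.c_[p[0]+c*L[:,0]-s*L[:,1],p[1]+s*L[:,0]+c*L[:,1],L[:,2]]
def fit(c,L,uv,p0):
    r=least_squares(lambda p:(proj(c,T(p,L))-uv).ravel(),p0,x_scale=[.01,.01,.1],loss='soft_l1');return r.x,r.fun.reshape(-1,2) if 1 else 0
def inl(pl,p): # point/pose p in ledge frame pl
    c,s=np.cos(pl[2]),np.sin(pl[2]);d=np.array(p[:2])-pl[:2]
    return np.array([c*d[0]+s*d[1],-s*d[0]+c*d[1]]+([p[2]-pl[2]] if len(p)>2 else []))
def toW(pl,q):
    c,s=np.cos(pl[2]),np.sin(pl[2]);return np.array([pl[0]+c*q[0]-s*q[1],pl[1]+s*q[0]+c*q[1]])
E
python3 - <<'E'
from h import *
from cell import arm
c=arm.camera_info("top")
f=lambda a:(np.array(a,float)+.5)/4-.5+[135,140]
# plate TL,TR,BR,BL ; up=+x, left=+y
P=f([(272,185),(481,140),(511,271),(302,321)])
print(ray(c,P,.076))
h=[.0405,.0615]; L=[(h[0],h[1],.0755),(h[0],-h[1],.0755),(-h[0],-h[1],.0755),(-h[0],h[1],.0755)]
pp,r=fit(c,L,P,[.46,.05,0]);print('plate',pp,np.degrees(pp[2]),r)
# ledge: deck front corners, lip top back corners
Q=f([(62,402),(766,326),(733,48),(38,122)])
LL=[(-.08,.2,.07),(-.08,-.2,.07),(.08,-.2,.084),(.08,.2,.084)]
pl,r=fit(c,LL,Q,[.46,.05,0]);print('ledge',pl,np.degrees(pl[2]),r)
q=inl(pl,pp);print('plate in ledge',q,np.degrees(q[2]))
for n,uv,z in [('caseTL',(342,163),.026),('caseTR',(404,161),.026),('caseBR',(406,205),.026),('caseBL',(343,205),.026),('vialcap',(295,258),.044),('bottlecap',(79,211),.108),('rack TL',(161,268),.05),('rTR',(216,268),.05),('rBR',(216,292),.02),('rBL',(161,292),.02)]:
    w=ray(c,uv,z)[0];print(n,np.round(w,3),np.round(inl(pl,w[:2]),3))
E
```

```text
[[ 0.55874318  0.1166686   0.076     ]
 [ 0.57993258 -0.00447497  0.076     ]
 [ 0.50255837 -0.01795938  0.076     ]
 [ 0.47913103  0.10161576  0.076     ]]
plate [0.53021116 0.04896563 0.18236337] 10.448651310438763 [[-0.03291954 -0.01092564]
 [-0.15922967 -0.47163836]
 [ 0.41217326  0.46308175]
 [-0.19670729 -0.0009385 ]]
ledge [0.53281434 0.04369925 0.06392257] 3.66249326850635 [[ 0.2854448  -0.15050161]
 [-0.12866261 -0.11044241]
 [-0.63229711  0.29784664]
 [ 0.41444188  0.03737296]]
plate in ledge [-0.00226145  0.00542192  0.1184408 ] 6.786158041932412
caseTL [ 0.612 -0.218  0.026] [ 0.062 -0.266]
caseTR [ 0.61  -0.368  0.026] [ 0.051 -0.416]
caseBR [ 0.502 -0.361  0.026] [-0.057 -0.402]
caseBL [ 0.509 -0.212  0.026] [-0.041 -0.253]
vialcap [ 0.387 -0.088  0.044] [-0.154 -0.122]
bottlecap [0.507 0.388 0.108] [-0.004  0.345]
rack TL [0.378 0.218 0.05 ] [-0.144  0.184]
rTR [0.372 0.093 0.05 ] [-0.157  0.06 ]
rBR [0.319 0.097 0.02 ] [-0.21   0.067]
rBL [0.324 0.224 0.02 ] [-0.197  0.194]
```

```bash
cat >> h.py <<'E'
from scipy.spatial.transform import Rotation as Rn
PL=np.array([.53281434,.04369925,.06392257])
def plan(s,q,z,yaw):
    """tool-frame shift (mm), rotvec (deg) to ledge-frame xy q(m), world z, ledge-relative yaw(deg)"""
    R0=Rn.from_euler('xyz',s['eef_rot']);w=np.r_[toW(PL,q),z]
    R1=Rn.from_euler('xyz',[np.pi,0,PL[2]+np.radians(yaw)])
    print('shift',np.round(R0.inv().apply(w-s['eef_pos'])*1e3,1),'rot',np.round(np.degrees((R0.inv()*R1).as_rotvec()),2))
def st(s):
    yaw=np.degrees(s['eef_rot'][2]-PL[2]);q=inl(PL,s['eef_pos'][:2])*1e3
    print('t',round(s['t'],2),'ledge xy',np.round(q,1),'z',round(s['eef_pos'][2]*1e3,1),'relyaw',round(yaw,2),'rp',np.round(np.degrees(s['eef_rot'][:2]),2),'F',np.round(s['wrist_force'],1),'w',round(s['grip_width'],4))
E
python3 - <<'E'
from h import *
from cell import arm
s=arm.read_state();st(s);plan(s,[-.070,.005],.25,180)
E
```

```text
t 0.15 ledge xy [-273.5  502.4] z 303.2 relyaw 152.97 rp [-1.7992e+02 -2.0000e-02] F [ 0.4 -0.7 -0.2] w 0.0856
shift [-407.3 -350.5   53.5] rot [ -0.07  -0.04 -27.03]
```

>>> step_arm(commands=[[-407,-350,53,0,0,-27,1],[-407,-350,53,0,0,-27,1],[-407,-350,53,0,0,-27,1],[-407,-350,53,0,0,-27,1],[-407,-350,53,0,0,-27,1],[-407,-350,53,0,0,-27,1],[-407,-350,53,0,0,-27,1],[-407,-350,53,0,0,-27,1],[-407,-350,53,0,0,-27,1],[-407,-350,53,0,0,-27,1],[-407,-350,53,0,0,-27,1],[-407,-350,53,0,0,-27,1],[-407,-350,53,0,0,-27,1],[-407,-350,53,0,0,-27,1],[-407,-350,53,0,0,-27,1],[-407,-350,53,0,0,-27,1]])

```text
t: 1.75
eef_pos: [0.4625, 0.0465, 0.251]
eef_rot: [3.142, 0.0, -3.076]
wrist_force: [0.4, 0.5, -0.2]
grip_width: 0.0853
```

```bash
python3 - <<'E'
from h import *
from cell import arm
s=arm.read_state();st(s);plan(s,[-.070,.005],.15,180)
cv2.imwrite("pics/wrist1.png",arm.grab_frame("wrist")[:,:,::-1])
E
```

```text
t 1.75 ledge xy [-70.    7.3] z 251.0 relyaw -179.89 rp [1.8e+02 1.0e-02] F [ 0.4  0.5 -0.2] w 0.0853
shift [ -0.   -2.3 101. ] rot [0.   0.01 0.11]
```

View pics/wrist1.png

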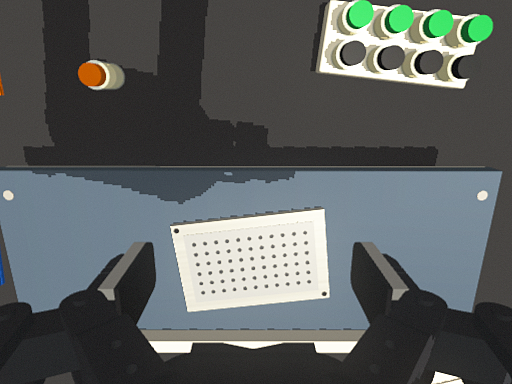

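The wrist view shows the plate with corners at (171,226), (324,209), (329,297) and (188,311). The deck's front edge is at row ~168 and the lip at row ~330. I'll cross-check with this view.

```bash
python3 - <<'E'
from h import *
from cell import arm
c=arm.camera_info("wrist")
P=[(171,226),(324,209),(329,297),(188,311)]
h=[.0405,.0615]; L=[(-h[0],-h[1],.0755),(-h[0],h[1],.0755),(h[0],h[1],.0755),(h[0],-h[1],.0755)]
pp,r=fit(c,L,np.array(P,float),[.53,.05,.18]);q=inl(PL,pp);print(q*1e3,np.degrees(q[2]),r.round(1))
for uv in [(171,226),(324,209),(329,297),(188,311)]: print(inl(PL,ray(c,uv,.0755)[0][:2])*1e3)
for uv in [(60,168),(250,168),(450,170),(500,170)]: print('front',inl(PL,ray(c,uv,.07)[0][:2])*1e3)
for uv in [(170,329),(330,329)]: print('lip in',inl(PL,ray(c,uv,.084)[0][:2])*1e3)
E
```

```text
[ -4.52945417   6.30750515 119.15442554] 6.827045693497325 [[-1.5 -0.4]
 [ 0.8 -0.5]
 [ 1.3  0.6]
 [-0.8  1. ]]
[-37.07437637 -58.42640096]
[-51.6072743   61.93906403]
[27.77355161 71.05790677]
[ 41.94344208 -49.22624156]
front [ -82.85003693 -142.07462321]
front [-83.04614529   4.21271249]
front [-81.6719453  158.19113069]
front [-81.72385363 196.64221607]
lip in [ 53.40170415 -63.46561215]
lip in [53.10149201 71.71712112]
```

>>> step_arm(commands=[[2,-2,50,0,0,0,1],[2,-2,95,0,0,0,1],[2,-2,110,0,0,0,1],[2,-2,113,0,0,0,1],[2,-2,113,0,0,0,1],[2,-2,113,0,0,0,1]])

```text
t: 2.4
eef_pos: [0.4621, 0.0431, 0.1393]
eef_rot: [-3.141, 0.003, -3.078]
wrist_force: [-1.0, -0.4, 1.6]
grip_width: 0.0854
```

```bash
python3 - <<'E'
from h import *
from cell import arm
s=arm.read_state();st(s)
cv2.imwrite("pics/wrist2.png",arm.grab_frame("wrist")[:,:,::-1])
im=arm.grab_frame("side")[:,:,::-1]
cv2.imwrite("pics/side2.png",cv2.resize(im[130:280,150:350],None,fx=4,fy=4,interpolation=cv2.INTER_CUBIC))
E
```

```text
t 2.4 ledge xy [-70.6   4. ] z 139.3 relyaw -179.99 rp [-1.7997e+02  1.5000e-01] F [-1.  -0.4  1.6] w 0.0854
```

View pics/wrist2.png

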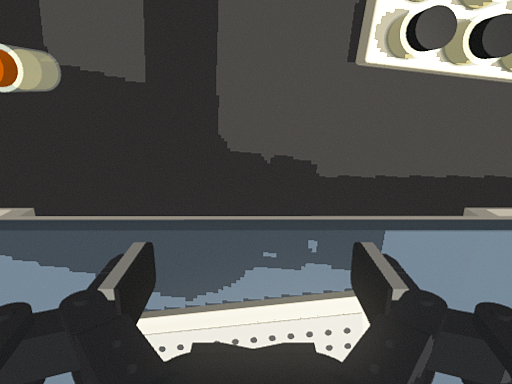

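View pics/side2.png

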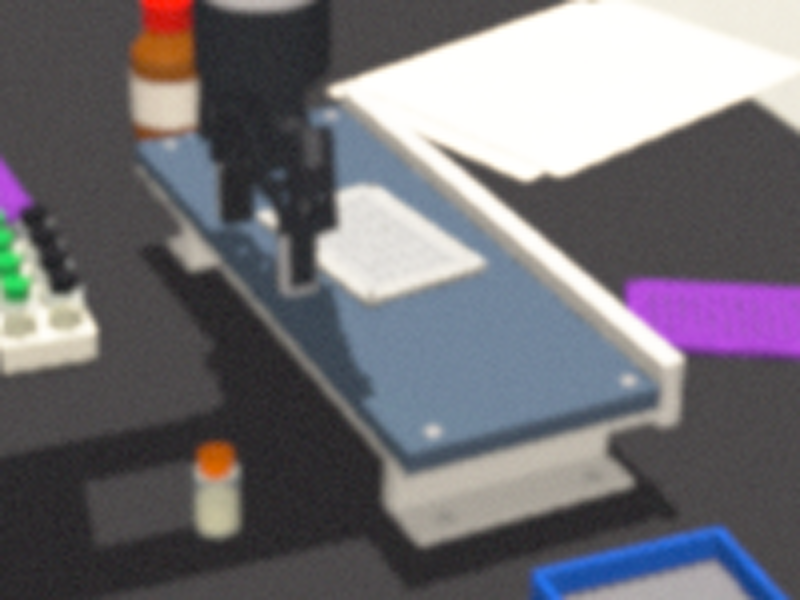

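The fingers stand in front of the plate's front edge, just above the deck. Next is a guarded descent.

>>> step_arm(commands=[[1,0,2,0,0,0,1],[1,0,4,0,0,0,1],[1,0,5,0,0,0,1],[1,0,6,0,0,0,1],[1,0,6,0,0,0,1]])

```text
t: 3.0
eef_pos: [0.4599, 0.043, 0.1317]
eef_rot: [3.142, -0.0, -3.078]
wrist_force: [0.7, -0.4, -0.5]
grip_width: 0.0853
```

>>> step_arm(commands=[[0,0,1,0,0,0,1],[0,0,1,0,0,0,1]])

```text
t: 3.2
eef_pos: [0.4599, 0.043, 0.1308]
eef_rot: [3.142, -0.0, -3.078]
wrist_force: [-0.3, -0.1, 0.1]
grip_width: 0.0858
```

>>> step_arm(commands=[[0,0,1,0,0,0,1],[0,0,1,0,0,0,1]])

```text
t: 3.4
eef_pos: [0.4599, 0.043, 0.1298]
eef_rot: [3.142, -0.0, -3.078]
wrist_force: [-1.0, -1.2, -0.1]
grip_width: 0.0855
```

>>> step_arm(commands=[[0,0,1,0,0,0,1],[0,0,1,0,0,0,1]])

```text
t: 3.6
eef_pos: [0.4601, 0.043, 0.1294]
eef_rot: [-3.142, -0.0, -3.078]
wrist_force: [-2.9, 0.8, 7.4]
grip_width: 0.0855
```

>>> step_arm(commands=[[0,0,0.5,0,0,0,1],[0,0,0.5,0,0,0,1]])

```text
t: 3.8
eef_pos: [0.4601, 0.043, 0.1294]
eef_rot: [-3.142, -0.0, -3.078]
wrist_force: [-6.0, 0.7, 13.1]
grip_width: 0.0854
```

>>> step_arm(commands=[[0,0,-3,0,0,0,1],[-3,0,-3,0,0,0,1],[-6,0,-3,0,0,0,1],[-8,0,-3,0,0,0,1],[-10,0,-3,0,0,0,1],[-12,0,-3,0,0,0,1],[-14,0,-3,0,0,0,1],[-16,0,-3,0,0,0,1],[-18,0,-3,0,0,0,1],[-20,0,-3,0,0,0,1],[-22,0,-3,0,0,0,1],[-24,0,-3,0,0,0,1],[-26,0,-3,0,0,0,1],[-28,0,-3,0,0,0,1],[-30,0,-3,0,0,0,1]])

```text
t: 5.3
eef_pos: [0.49, 0.0448, 0.1313]
eef_rot: [-3.142, -0.0, -3.078]
wrist_force: [-1.8, 0.2, -0.8]
grip_width: 0.085
```

```bash
cat >look.py <<'E'
import sys
from h import *
from cell import arm
n=sys.argv[1]
s=arm.read_state();st(s)
a=arm.grab_frame("top")[140:250,135:335,::-1]
cv2.imwrite(f"pics/top{n}c.png",cv2.resize(a,None,fx=4,fy=4,interpolation=cv2.INTER_CUBIC))
im=arm.grab_frame("side")[:,:,::-1]
cv2.imwrite(f"pics/side{n}c.png",cv2.resize(im[130:280,150:350],None,fx=4,fy=4,interpolation=cv2.INTER_CUBIC))
E
python3 look.py 3
```

```text
t 5.3 ledge xy [-42.7   3.9] z 131.3 relyaw -180.03 rp [-1.8e+02 -2.0e-02] F [-1.8  0.2 -0.8] w 0.085
```

View pics/side3c.png

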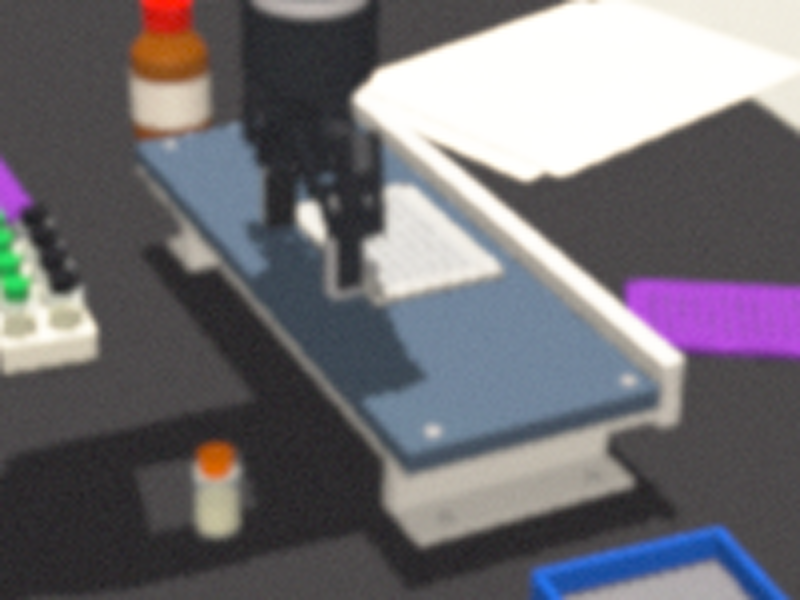

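View pics/top3c.png

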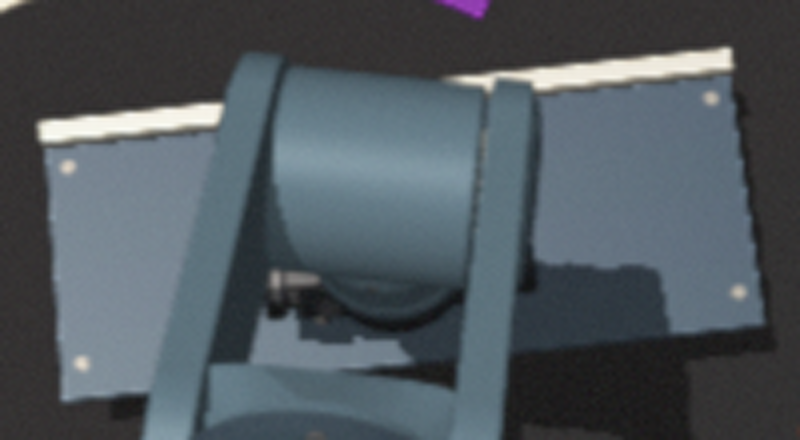

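The side view shows both fingers at the front edge and the plate nearly parallel to the lip, with no sign of tipping. I'll keep pushing, slower near the lip.

>>> step_arm(commands=[[-2,0,0,0,0,0,1],[-4,0,0,0,0,0,1],[-6,0,0,0,0,0,1],[-8,0,0,0,0,0,1],[-10,0,0,0,0,0,1],[-12,0,0,0,0,0,1],[-13,0,0,0,0,0,1]])

```text
t: 6.1
eef_pos: [0.5031, 0.0457, 0.1314]
eef_rot: [3.142, 0.0, -3.078]
wrist_force: [-2.2, -1.0, 1.0]
grip_width: 0.0852
```

>>> step_arm(commands=[[-1,0,0,0,0,0,1],[-2,0,0,0,0,0,1]])

```text
t: 6.3
eef_pos: [0.5049, 0.0458, 0.1314]
eef_rot: [3.142, -0.0, -3.078]
wrist_force: [-2.9, -0.1, 0.1]
grip_width: 0.0852
```

>>> step_arm(commands=[[-1,0,0,0,0,0,1],[-1,0,0,0,0,0,1]])

```text
t: 6.5
eef_pos: [0.5061, 0.0459, 0.1314]
eef_rot: [-3.142, 0.0, -3.078]
wrist_force: [-1.5, 0.8, -0.3]
grip_width: 0.0851
```

>>> step_arm(commands=[[-1,0,0,0,0,0,1],[-1,0,0,0,0,0,1]])

```text
t: 6.7
eef_pos: [0.507, 0.046, 0.1314]
eef_rot: [3.142, 0.0, -3.078]
wrist_force: [-0.6, 0.8, -0.1]
grip_width: 0.0853
```

>>> step_arm(commands=[[-1,0,0,0,0,0,1],[-1,0,0,0,0,0,1]])

```text
t: 6.9
eef_pos: [0.508, 0.046, 0.1314]
eef_rot: [3.142, 0.0, -3.078]
wrist_force: [-2.6, 0.1, -0.6]
grip_width: 0.0853
```

>>> step_arm(commands=[[-1,0,0,0,0,0,1],[-1,0,0,0,0,0,1]])

```text
t: 7.1
eef_pos: [0.5085, 0.0461, 0.1313]
eef_rot: [3.142, -0.001, -3.078]
wrist_force: [-4.0, -1.1, 3.1]
grip_width: 0.0853
```

>>> step_arm(commands=[[-1,0,0,0,0,0,1],[-1,0,0,0,0,0,1]])

```text
t: 7.3
eef_pos: [0.5088, 0.0461, 0.1312]
eef_rot: [3.142, -0.003, -3.078]
wrist_force: [-8.6, -1.5, 5.7]
grip_width: 0.0854
```

```bash
python3 look.py 4
```

```text
t 7.3 ledge xy [-23.9   3.9] z 131.2 relyaw -180.01 rp [180.    -0.18] F [-8.6 -1.5  5.7] w 0.0854
```

View pics/side4c.png

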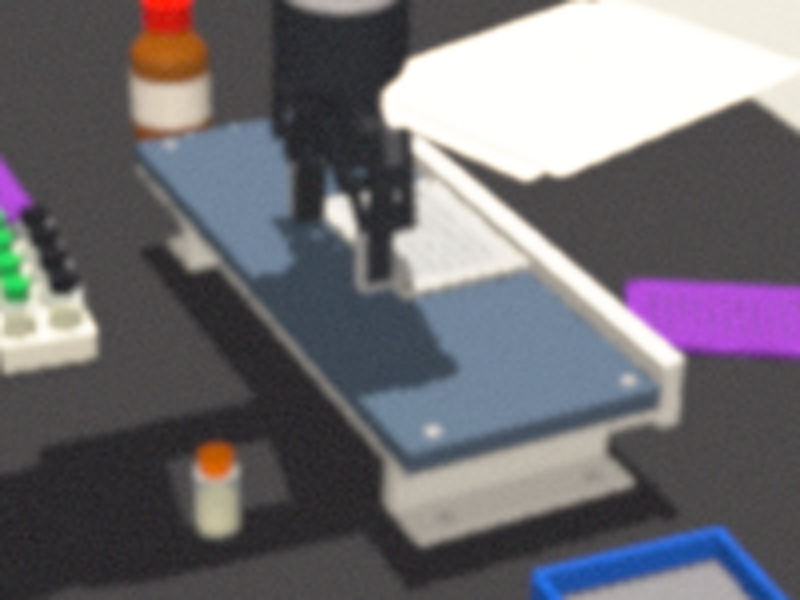

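Lip contact came at ledge x -23.9, where -24 was expected. I'll give it a last small press, then back off and rise to look.

>>> step_arm(commands=[[-1,0,0,0,0,0,1],[-1,0,0,0,0,0,1]])

```text
t: 7.6
eef_pos: [0.5089, 0.0461, 0.1309]
eef_rot: [3.141, -0.005, -3.078]
wrist_force: [-12.0, -2.4, 7.9]
grip_width: 0.0854
```

>>> step_arm(commands=[[4,0,0,0,0,0,1],[14,0,0,0,0,0,1],[24,0,-5,0,0,0,1],[40,0,-50,0,0,0,1],[50,0,-100,0,0,0,1],[50,0,-120,0,0,0,1],[50,0,-120,0,0,0,1],[50,0,-120,0,0,0,1]])

```text
t: 8.4
eef_pos: [0.4608, 0.043, 0.2518]
eef_rot: [-3.141, 0.002, -3.078]
wrist_force: [0.8, -0.1, -0.7]
grip_width: 0.0853
```

```bash
python3 - <<'E'
from h import *
from cell import arm
s=arm.read_state();st(s)
c=arm.camera_info("wrist")
cv2.imwrite("pics/wrist5.png",arm.grab_frame("wrist")[:,:,::-1])
plan(s,[.0265,.105],.20,90)
E
```

```text
t 8.4 ledge xy [-71.9   4. ] z 251.8 relyaw -180.03 rp [-1.7998e+02  1.0000e-01] F [ 0.8 -0.1 -0.7] w 0.0853
shift [-98.3 101.1  51.9] rot [6.000e-02 1.000e-01 8.997e+01]
```

View pics/wrist5.png

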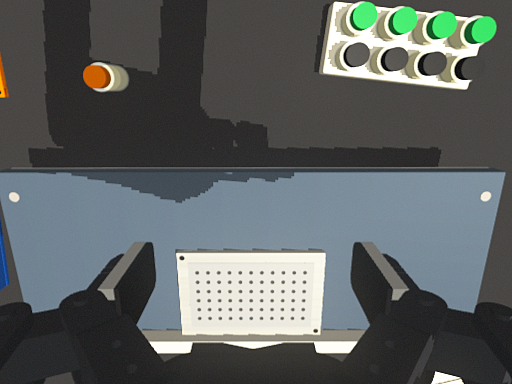

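Plate parallel to and against the lip; its corners are at (178,251), (325,251), (327,333) and (182,333). Now its y position.

```bash
python3 - <<'E'
from h import *
from cell import arm
c=arm.camera_info("wrist")
for uv in [(178,251),(325,251),(327,333),(182,333)]: print(inl(PL,ray(c,uv,.0755)[0][:2])*1e3)
for uv in [(0,172),(504,171)]: print('front',inl(PL,ray(c,uv,.07)[0][:2])*1e3)
E
```

```text
[-18.08122841 -57.29719677]
[-18.01492455  61.75102872]
[61.54414983 68.27484841]
[ 61.52692077 -58.93643323]
front [ -82.73916699 -191.72557518]
front [-83.17982437 196.67637391]
```

>>> step_arm(commands=[[0,91,0,0,0,0,1],[0,91,0,0,0,20,-0.1],[-97,91,0,0,0,60,-0.1],[-97,91,0,0,0,90,-0.1],[-97,91,40,0,0,90,-0.1],[-97,91,52,0,0,90,-0.1],[-97,91,52,0,0,90,-0.1],[-97,91,52,0,0,90,-0.1],[-97,91,52,0,0,90,-0.1],[-97,91,52,0,0,90,-0.1],[-97,91,52,0,0,90,-0.1],[-97,91,52,0,0,90,-0.1],[-97,91,52,0,0,90,-0.1],[-97,91,52,0,0,90,-0.1],[-97,91,52,0,0,90,-0.1]])

```text
t: 9.95
eef_pos: [0.5516, 0.14, 0.1985]
eef_rot: [-3.14, -0.0, 1.636]
wrist_force: [1.1, -0.0, 0.5]
grip_width: 0.0384
```

```bash
python3 - <<'E'
from h import *
from cell import arm
s=arm.read_state();st(s)
cv2.imwrite("pics/wrist6.png",arm.grab_frame("wrist")[:,:,::-1])
plan(s,[.025,.095],.16,90)
E
```

```text
t 9.95 ledge xy [24.9 94.9] z 198.5 relyaw 90.07 rp [-179.92   -0.  ] F [ 1.1 -0.   0.5] w 0.0384
shift [ 0.1  0.1 38.5] rot [-0.08 -0.    0.07]
```

View pics/wrist6.png

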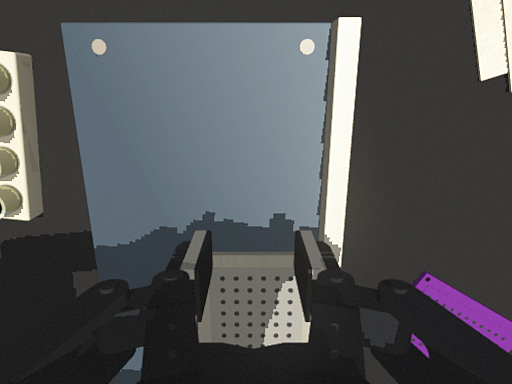

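```bash
python3 - <<'E'
from h import *
from cell import arm
c=arm.camera_info("wrist")
for uv in [(220,254),(290,252)]: print(inl(PL,ray(c,uv,.0755)[0][:2])*1e3)
for uv in [(322,100),(319,220)]: print('lip in base',inl(PL,ray(c,uv,.07)[0][:2])*1e3)
for uv in [(63,23),(328,23)]: print('end',inl(PL,ray(c,uv,.07)[0][:2])*1e3)
# tips at height 60..73 ahead
s=arm.read_state()
for uv in [(188,278),(322,278)]: print(ray(c,uv,s['eef_pos'][2]-.07),inl(PL,ray(c,uv,s['eef_pos'][2]-.07)[0][:2])*1e3)
E
```

```text
[ 3.35876033 64.10063858]
[48.1108175  65.56127931]
lip in base [ 64.06026721 159.4322324 ]
lip in base [66.54574323 85.29820086]
end [-78.2148637  199.71136437]
end [ 64.9087686  199.70228894]
[[0.52148815 0.12310674 0.12881573]] [-6.23058556 79.96882189]
[[0.58473617 0.12722277 0.12881573]] [57.15119045 80.03621927]
```

>>> step_arm(commands=[[0,0,30,0,0,0,-0.1],[0,0,46,0,0,0,-0.1],[0,0,50,0,0,0,-0.1],[0,0,52,0,0,0,-0.1],[0,0,53,0,0,0,-0.1],[0,0,53,0,0,0,-0.1]])

```text
t: 10.6
eef_pos: [0.5526, 0.14, 0.1473]
eef_rot: [3.14, 0.0, 1.634]
wrist_force: [0.1, 1.1, 0.3]
grip_width: 0.0383
```

>>> step_arm(commands=[[0,0,1,0,0,0,-0.1],[0,0,2,0,0,0,-0.1],[0,0,2,0,0,0,-0.1]])

```text
t: 10.9
eef_pos: [0.5521, 0.14, 0.1445]
eef_rot: [3.141, 0.0, 1.634]
wrist_force: [0.1, -0.2, -0.5]
grip_width: 0.0385
```

>>> step_arm(commands=[[0,0,1,0,0,0,-0.1],[0,0,1,0,0,0,-0.1]])

```text
t: 11.1
eef_pos: [0.5519, 0.14, 0.1433]
eef_rot: [-3.141, 0.0, 1.634]
wrist_force: [-0.3, 0.0, 0.4]
grip_width: 0.0381
```

>>> step_arm(commands=[[0,0,1,0,0,0,-0.1],[0,0,1,0,0,0,-0.1]])

```text
t: 11.3
eef_pos: [0.5519, 0.14, 0.1422]
eef_rot: [-3.141, -0.0, 1.634]
wrist_force: [0.9, -0.2, 1.0]
grip_width: 0.0382
```

>>> step_arm(commands=[[0,0,1,0,0,0,-0.1],[0,0,1,0,0,0,-0.1]])

```text
t: 11.5
eef_pos: [0.5521, 0.14, 0.1414]
eef_rot: [3.142, 0.0, 1.634]
wrist_force: [-0.3, 0.6, -0.6]
grip_width: 0.038
```

>>> step_arm(commands=[[0,0,1,0,0,0,-0.1],[0,0,1,0,0,0,-0.1]])

```text
t: 11.7
eef_pos: [0.5521, 0.14, 0.1413]
eef_rot: [3.142, 0.0, 1.634]
wrist_force: [-3.3, -0.9, 8.2]
grip_width: 0.0382
```

>>> step_arm(commands=[[0,0,-3,0,0,0,-0.1],[-4,0,-3,0,0,0,-0.1],[-8,0,-3,0,0,0,-0.1],[-12,0,-3,0,0,0,-0.1],[-16,0,-3,0,0,0,-0.1],[-18,0,-3,0,0,0,-0.1],[-20,0,-3,0,0,0,-0.1],[-22,0,-3,0,0,0,-0.1],[-25,0,-3,0,0,0,-0.1],[-28,0,-3,0,0,0,-0.1],[-31,0,-3,0,0,0,-0.1],[-34,0,-3,0,0,0,-0.1],[-37,0,-3,0,0,0,-0.1],[-40,0,-3,0,0,0,-0.1]])

```text
t: 13.1
eef_pos: [0.5545, 0.0998, 0.1434]
eef_rot: [-3.142, -0.0, 1.634]
wrist_force: [-0.6, 2.3, -0.9]
grip_width: 0.0387
```

```bash
python3 look.py 7
```

```text
t 13.1 ledge xy [25.3 54.6] z 143.4 relyaw 89.97 rp [-180.   -0.] F [-0.6  2.3 -0.9] w 0.0387
```

View pics/side7c.png

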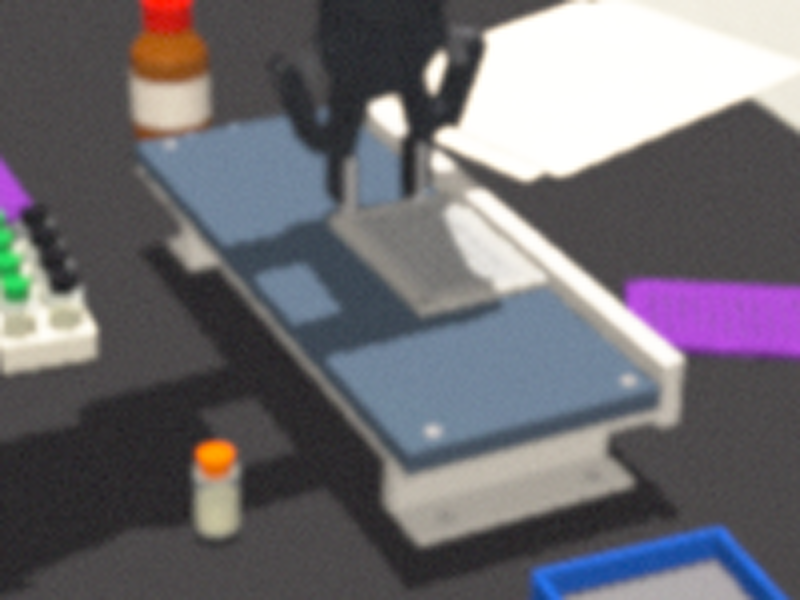

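The fingers sit at the short edge, pushing with about 2 N, and the plate slides along the lip. I'll carry on.

>>> step_arm(commands=[[-3,0,0,0,0,0,-0.1],[-7,0,0,0,0,0,-0.1],[-11,0,0,0,0,0,-0.1],[-15,0,0,0,0,0,-0.1],[-19,0,0,0,0,0,-0.1],[-23,0,0,0,0,0,-0.1],[-27,0,0,0,0,0,-0.1],[-31,0,0,0,0,0,-0.1],[-35,0,0,0,0,0,-0.1],[-39,0,0,0,0,0,-0.1],[-43,0,0,0,0,0,-0.1],[-47,0,0,0,0,0,-0.1],[-51,0,0,0,0,0,-0.1],[-55,0,0,0,0,0,-0.1],[-59,0,0,0,0,0,-0.1],[-63,0,0,0,0,0,-0.1],[-67,0,0,0,0,0,-0.1],[-71,0,0,0,0,0,-0.1],[-75,0,0,0,0,0,-0.1],[-78,0,0,0,0,0,-0.1]])

```text
t: 15.2
eef_pos: [0.5595, 0.0219, 0.1434]
eef_rot: [-3.142, 0.0, 1.634]
wrist_force: [-0.1, 3.2, 0.6]
grip_width: 0.0386
```

>>> step_arm(commands=[[-3,0,0,0,0,0,-0.1],[-7,0,0,0,0,0,-0.1],[-11,0,0,0,0,0,-0.1],[-15,0,0,0,0,0,-0.1],[-19,0,0,0,0,0,-0.1],[-23,0,0,0,0,0,-0.1],[-27,0,0,0,0,0,-0.1],[-31,0,0,0,0,0,-0.1],[-35,0,0,0,0,0,-0.1],[-39,0,0,0,0,0,-0.1],[-43,0,0,0,0,0,-0.1],[-46,0,0,0,0,0,-0.1],[-48,0,0,0,0,0,-0.1],[-50,0,0,0,0,0,-0.1],[-50,0,0,0,0,0,-0.1]])

```text
t: 16.7
eef_pos: [0.5627, -0.028, 0.1434]
eef_rot: [-3.142, 0.0, 1.634]
wrist_force: [0.8, -0.3, -0.6]
grip_width: 0.0383
```

```bash
python3 look.py 8
```

```text
t 16.7 ledge xy [ 25.2 -73.5] z 143.4 relyaw 89.97 rp [-1.8e+02  2.0e-02] F [ 0.8 -0.3 -0.6] w 0.0383
```

View pics/side8c.png

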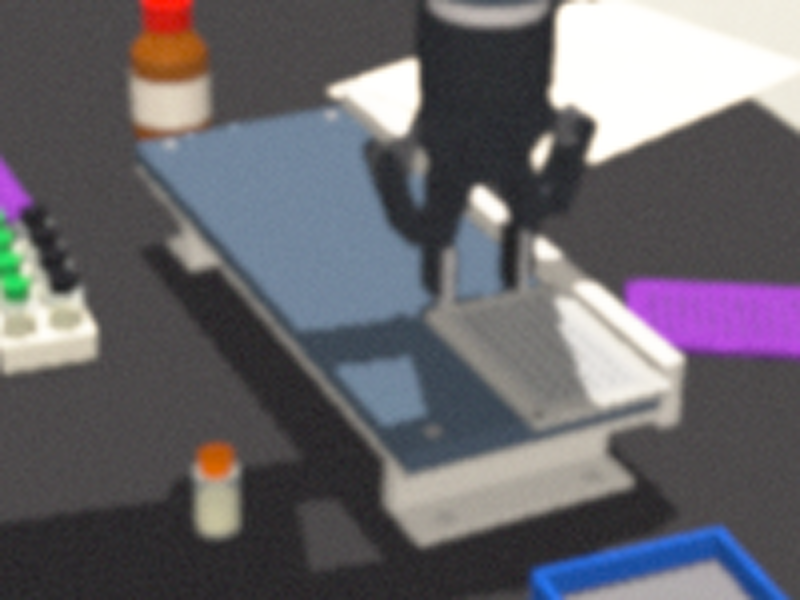

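View pics/top8c.png

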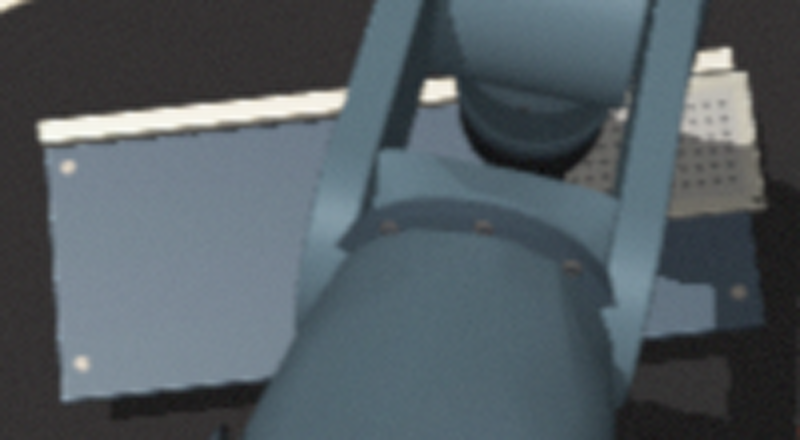

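The plate sticks out about 7–8 mm now and is still flush. I have about 32 mm left to push.

>>> step_arm(commands=[[-3,0,0,0,0,0,-0.1],[-6,0,0,0,0,0,-0.1],[-9,0,0,0,0,0,-0.1],[-12,0,0,0,0,0,-0.1],[-15,0,0,0,0,0,-0.1],[-18,0,0,0,0,0,-0.1],[-21,0,0,0,0,0,-0.1],[-24,0,0,0,0,0,-0.1],[-27,0,0,0,0,0,-0.1],[-29,0,0,0,0,0,-0.1],[-31,0,0,0,0,0,-0.1],[-31,0,0,0,0,0,-0.1]])

```text
t: 18.0
eef_pos: [0.5647, -0.059, 0.1434]
eef_rot: [3.142, 0.0, 1.634]
wrist_force: [0.0, 1.3, -0.3]
grip_width: 0.0382
```

```bash
python3 look.py 9
```

```text
t 18.0 ledge xy [  25.2 -104.5] z 143.4 relyaw 89.96 rp [1.8e+02 2.0e-02] F [ 0.   1.3 -0.3] w 0.0382
```

View pics/top9c.png

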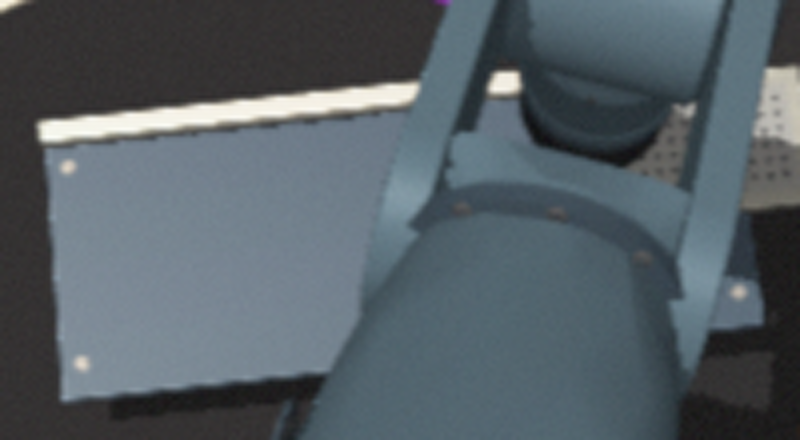

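View pics/side9c.png

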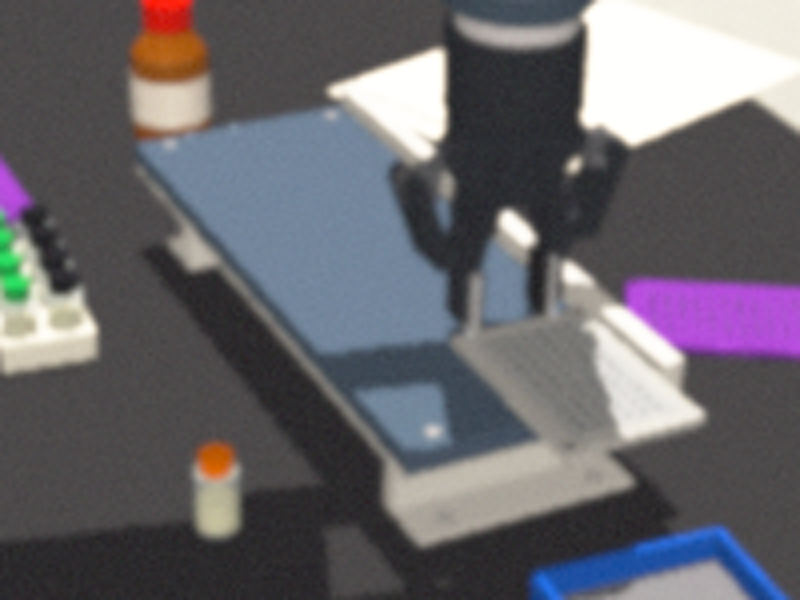

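The plate is flat and sticks out over the -y end. I'll back off, rise, and move the arm aside to measure from above.

>>> step_arm(commands=[[5,0,0,0,0,0,-0.1],[15,0,0,0,0,0,-0.1],[25,0,-10,0,0,0,-0.1],[35,0,-50,0,0,0,-0.1],[70,0,-90,0,0,0,-0.1],[120,0,-110,0,0,0,-0.1],[170,0,-110,0,0,0,-0.1],[220,0,-110,0,0,0,-0.1],[260,0,-110,0,0,0,-0.1],[260,0,-110,0,0,0,-0.1],[260,0,-110,0,0,0,-0.1]])

```text
t: 19.2
eef_pos: [0.5474, 0.2026, 0.2539]
eef_rot: [3.141, 0.0, 1.638]
wrist_force: [0.1, -0.2, -0.2]
grip_width: 0.0385
```

```bash
python3 - <<'E'
from h import *
from cell import arm
s=arm.read_state();st(s)
im=arm.grab_frame("top")[:,:,::-1]; cv2.imwrite("pics/top10.png",im)
cv2.imwrite("pics/top10c.png",cv2.resize(im[145:235,250:420],None,fx=4.5,fy=4.5,interpolation=cv2.INTER_CUBIC))
im=arm.grab_frame("side")[:,:,::-1]
cv2.imwrite("pics/side10c.png",cv2.resize(im[170:320,190:390],None,fx=4,fy=4,interpolation=cv2.INTER_CUBIC))
E
```

```text
t 19.2 ledge xy [ 24.7 157.7] z 253.9 relyaw 90.18 rp [1.7998e+02 2.0000e-02] F [ 0.1 -0.2 -0.2] w 0.0385
```

View pics/top10c.png

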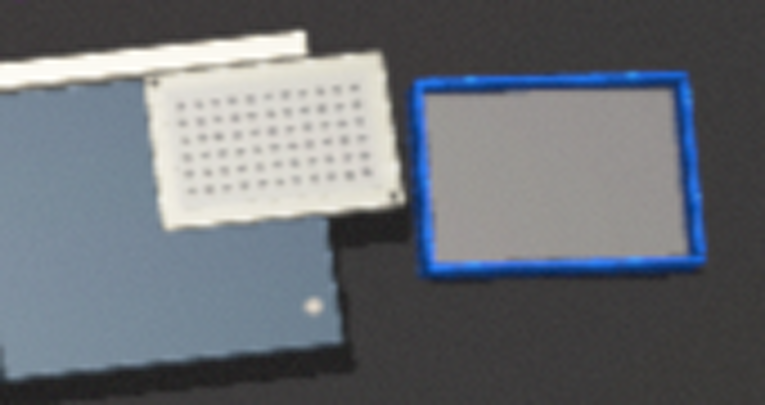

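View pics/side10c.png

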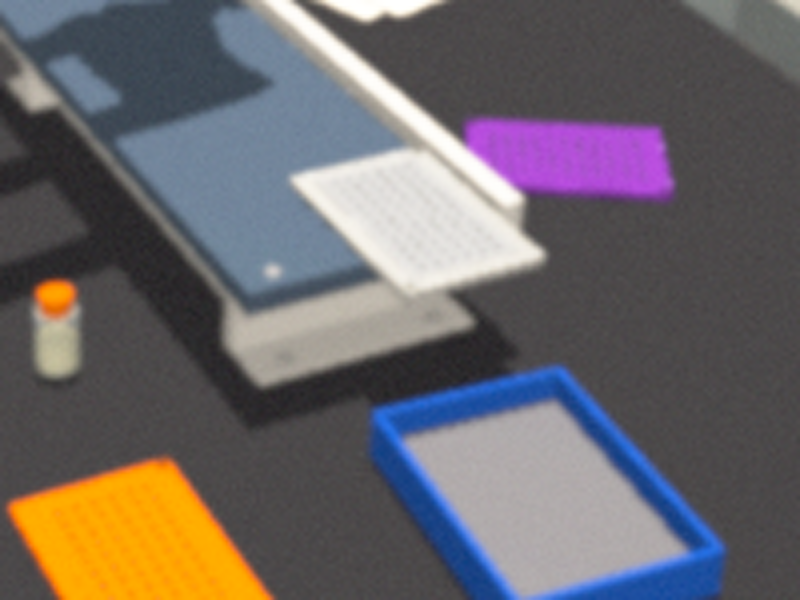

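The plate now has crop corners (146,76), (380,52), (402,204) and (165,230). The ledge's end runs from (305,32) to (343,344).

```bash
python3 - <<'E'
from h import *
from cell import arm
c=arm.camera_info("top")
f=lambda a:(np.array(a,float)+.5)/4.5-.5+[250,145]
P=f([(146,76),(380,52),(402,204),(165,230)])
h=[.0405,.0615]; L=[(h[0],h[1],.0755),(h[0],-h[1],.0755),(-h[0],-h[1],.0755),(-h[0],h[1],.0755)]
pp,r=fit(c,L,P,[.56,-.14,.06]);q=inl(PL,pp);print('plate',q[:2]*1e3,np.degrees(q[2]),r.round(2))
print('ends', inl(PL,ray(c,f([(343,344)]),.07)[0][:2])*1e3, inl(PL,ray(c,f([(305,32)]),.084)[0][:2])*1e3)
# refine along edges from edge lines: protrusion
for uv in [(380,52),(391,128),(402,204)]: print('pe',inl(PL,ray(c,f([uv]),.0755)[0][:2])*1e3)
E
```

```text
plate [  27.63504329 -177.93574771] -0.060884858315627975 [[-0.32  0.11]
 [ 0.23 -0.06]
 [ 0.38  0.03]
 [-0.28 -0.1 ]]
ends [ -80.05315612 -199.61895893] [  80.44099449 -200.40121246]
pe [  67.98001377 -238.92740766]
pe [  27.3142664 -238.7339252]
pe [ -12.7568605  -238.54327186]
```

The measurement gives x 27.6 mm (27.5 wanted), yaw -0.06° and 39 mm overhang. As a flushness check I'll give the front edge a light guarded re-press against the lip.

```bash
python3 - <<'E'
from h import *
from cell import arm
s=arm.read_state();plan(s,[-.045,-.16],.2,180);plan(s,[-.045,-.16],.1433,180)
E
```

```text
shift [-315.5  -70.1   53.8] rot [-1.000e-02  3.000e-02 -9.002e+01]
shift [-315.5  -70.1  110.5] rot [-1.000e-02  3.000e-02 -9.002e+01]
```

>>> step_arm(commands=[[-50,-70,0,0,0,-8,-0.1],[-100,-70,0,0,0,-16,-0.1],[-150,-70,0,0,0,-24,-0.1],[-200,-70,0,0,0,-32,-0.1],[-250,-70,0,0,0,-40,-0.1],[-300,-70,0,0,0,-48,-0.1],[-315,-70,0,0,0,-56,-0.1],[-315,-70,0,0,0,-64,-0.1],[-315,-70,0,0,0,-72,-0.1],[-315,-70,0,0,0,-80,-0.1],[-315,-70,0,0,0,-88,-0.1],[-315,-70,20,0,0,-90,-0.1],[-315,-70,54,0,0,-90,-0.1],[-315,-70,54,0,0,-90,-0.1],[-315,-70,54,0,0,-90,-0.1],[-315,-70,54,0,0,-90,-0.1]])

```text
t: 20.9
eef_pos: [0.4989, -0.1189, 0.2011]
eef_rot: [-3.14, 0.002, -3.079]
wrist_force: [0.3, -1.2, 0.7]
grip_width: 0.0383
```

```bash
python3 - <<'E'
from h import *
from cell import arm
s=arm.read_state();st(s);plan(s,[-.045,-.16],.1433,180)
cv2.imwrite("pics/wrist11.png",arm.grab_frame("wrist")[:,:,::-1])
E
```

```text
t 20.9 ledge xy [ -44.2 -160.1] z 201.1 relyaw -180.09 rp [-1.7993e+02  1.1000e-01] F [ 0.3 -1.2  0.7] w 0.0383
shift [ 0.9  0.2 57.8] rot [-0.07  0.11 -0.09]
```

View pics/wrist11.png

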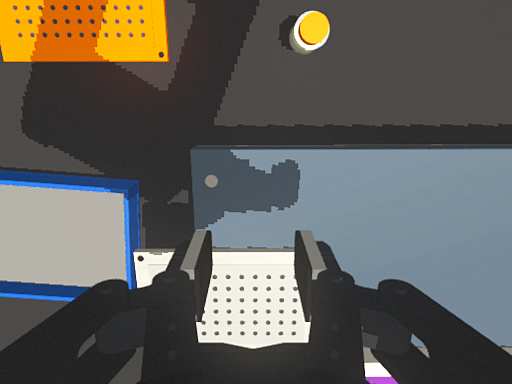

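>>> step_arm(commands=[[1,0,30,0,0,0,-0.1],[1,0,46,0,0,0,-0.1],[1,0,52,0,0,0,-0.1],[1,0,55,0,0,0,-0.1],[1,0,56,0,0,0,-0.1],[1,0,56,0,0,0,-0.1],[1,0,56,0,0,0,-0.1]])

```text
t: 21.65
eef_pos: [0.4978, -0.1182, 0.1443]
eef_rot: [-3.141, 0.001, -3.078]
wrist_force: [-1.4, -0.0, 0.2]
grip_width: 0.0383
```

```bash
python3 - <<'E'
from h import *
from cell import arm
s=arm.read_state();st(s);plan(s,[-.025,-.16],.1433,180)
E
```

```text
t 21.65 ledge xy [ -45.3 -159.3] z 144.3 relyaw -180.02 rp [-1.7995e+02  8.0000e-02] F [-1.4 -0.   0.2] w 0.0383
shift [-20.3  -0.7   1. ] rot [-0.05  0.08 -0.02]
```

>>> step_arm(commands=[[-3,0,0.7,0,0,0,-0.1],[-6,0,0.7,0,0,0,-0.1],[-9,0,0.7,0,0,0,-0.1],[-12,0,0.7,0,0,0,-0.1],[-15,0,0.7,0,0,0,-0.1],[-17,0,0.7,0,0,0,-0.1],[-18,0,0.7,0,0,0,-0.1],[-19,0,0.7,0,0,0,-0.1],[-20,0,0.7,0,0,0,-0.1],[-20,0,0.7,0,0,0,-0.1]])

```text
t: 22.65
eef_pos: [0.5173, -0.1167, 0.1427]
eef_rot: [-3.142, 0.0, -3.078]
wrist_force: [0.4, 0.6, 0.3]
grip_width: 0.0384
```

>>> step_arm(commands=[[-0.5,0,0,0,0,0,-0.1],[-1,0,0,0,0,0,-0.1],[-1,0,0,0,0,0,-0.1]])

```text
t: 22.95
eef_pos: [0.5183, -0.1167, 0.1427]
eef_rot: [-3.142, 0.0, -3.078]
wrist_force: [0.4, 0.2, -0.1]
grip_width: 0.0387
```

>>> step_arm(commands=[[-0.5,0,0,0,0,0,-0.1],[-1,0,0,0,0,0,-0.1],[-1,0,0,0,0,0,-0.1]])

```text
t: 23.25
eef_pos: [0.5189, -0.1166, 0.1426]
eef_rot: [3.141, -0.001, -3.078]
wrist_force: [-3.0, 0.5, 1.6]
grip_width: 0.0385
```

>>> step_arm(commands=[[-0.5,0,0,0,0,0,-0.1],[-1,0,0,0,0,0,-0.1],[-1,0,0,0,0,0,-0.1]])

```text
t: 23.55
eef_pos: [0.5192, -0.1165, 0.1425]
eef_rot: [3.141, -0.003, -3.078]
wrist_force: [-6.4, -0.9, 4.6]
grip_width: 0.0387
```

>>> step_arm(commands=[[-0.5,0,0,0,0,0,-0.1],[-1,0,0,0,0,0,-0.1],[-1,0,0,0,0,0,-0.1]])

```text
t: 23.85
eef_pos: [0.5195, -0.1165, 0.1424]
eef_rot: [3.141, -0.005, -3.078]
wrist_force: [-11.2, -1.9, 7.6]
grip_width: 0.0381
```

```bash
python3 - <<'E'
from h import *
from cell import arm
st(arm.read_state())
E
```

```text
t 23.85 ledge xy [ -23.6 -159. ] z 142.4 relyaw -180.0 rp [179.96  -0.28] F [-11.2  -1.9   7.6] w 0.0381
```

The plate met the lip at ledge x -24 again and held firm under 11 N, so it's flush. I'll retreat, then a final look.

>>> step_arm(commands=[[4,0,0,0,0,0,-0.1],[14,0,0,0,0,0,-0.1],[24,0,-5,0,0,0,-0.1],[30,0,-50,0,0,0,-0.1],[30,50,-100,0,0,0,-0.1],[30,100,-120,0,0,0,-0.1],[30,150,-120,0,0,0,-0.1],[30,200,-120,0,0,0,-0.1],[30,250,-120,0,0,0,-0.1],[30,290,-120,0,0,0,-0.1],[30,290,-120,0,0,0,-0.1],[30,290,-120,0,0,0,-0.1]])

```text
t: 25.05
eef_pos: [0.4722, 0.1724, 0.2629]
eef_rot: [3.142, 0.0, -3.074]
wrist_force: [0.3, -1.0, -0.5]
grip_width: 0.0379
```

```bash
python3 - <<'E'
from h import *
from cell import arm
s=arm.read_state();st(s)
im=arm.grab_frame("top")[:,:,::-1]; cv2.imwrite("pics/top12.png",im)
cv2.imwrite("pics/top12c.png",cv2.resize(im[145:235,250:420],None,fx=4.5,fy=4.5,interpolation=cv2.INTER_CUBIC))
im=arm.grab_frame("side")[:,:,::-1]; cv2.imwrite("pics/side12.png",im)
E
```

```text
t 25.05 ledge xy [-52.3 132.3] z 262.9 relyaw -179.81 rp [1.8e+02 3.0e-02] F [ 0.3 -1.  -0.5] w 0.0379
```

View pics/top12c.png

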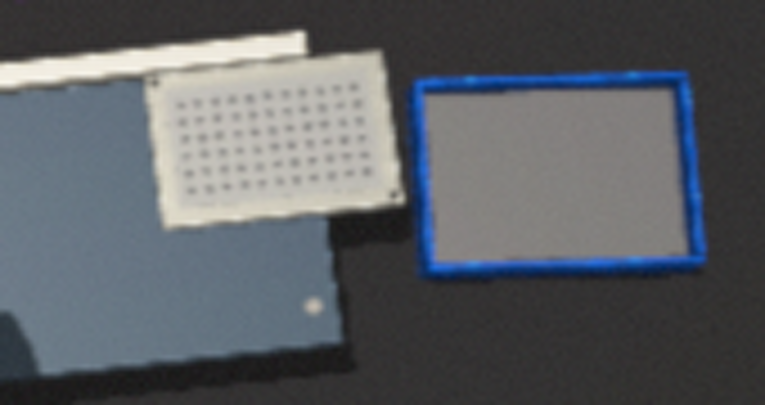

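View pics/top12.png

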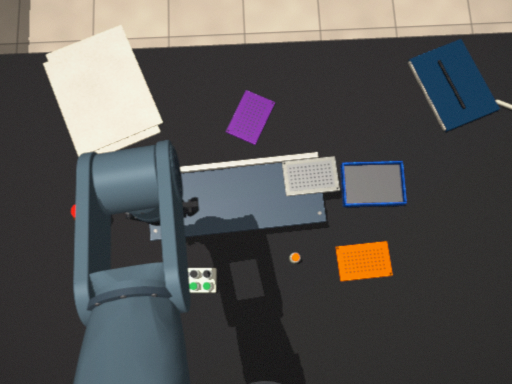

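View pics/side12.png

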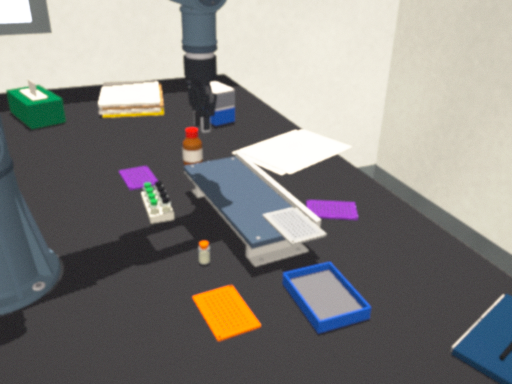

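The plate is unchanged in the crop: corners about (146,75), (381,52), (403,204) and (165,229). It's flush and flat. The case (374,184), vial (295,258), bottle and rack are where they began, and the arm is clear. Handing in.

```bash
python3 - <<'E'
from cell import arm
print(arm.hand_in())
E
```

```text
the job is handed in; nothing more can be done
None
```

The plate now lies flat with one long side against the ledge's back lip, and about 39 mm of it sticks out past the end by the case (−y). I pushed its front edge to the lip with both fingertips, slid it along the lip by its short edge, then pressed the front edge lightly once more. I handed in at about 25 s of the 54 s allowed.

**Position:** Before the last press, the top camera put the plate at ledge x 27.6 mm (27.5 wanted), turned −0.06° and sticking out about 39 mm. After the press I compared images without fitting again, and its corners were within about a pixel of where they had been.

**Flush:** In both presses it met the lip at the expected place, and in the last it held firm under 11 N. The highest force I read was about 14 N.

**Other objects:** In the final pictures the case, bottle, rack and vial stand where they began. The arm hid part of the bottle and rack from above, so I checked those two in the side view. The fingertips went down only beside the plate, so nothing should have touched the spotted field.

**Disagreement:** The wrist camera read 2–3 mm (up to about 8 mm at one ledge corner) off the top camera's ledge position. I went by the top camera and the touch contacts, which agreed with each other.

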